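# Find the stage lock's hidden notch and draw out the specimen carriage

### The arm

A 7-joint arm with a two-finger parallel gripper is mounted at the origin on the work surface. World frame = base frame: x ahead of the robot, y to its left, z up, the work surface at z = 0. Lengths are in m, angles in rad, forces in N, time in s.
With the tool pointing down it reaches from about 0.4 to 0.85 m from the base axis. Payload 10.4 kg.
Tool frame: the origin (TCP) lies at the very end of the fingers, on their centre line; the grasp point (between the pads) lies 19 mm behind it; z points along the fingers, y is the direction in which the jaws open and shut (so a half turn about z gives the same grasp; the last joint's range is limited). The gripper opens to 87 mm and grips with 3 to 60 N. Pads are 19 mm wide; open, the fingers measure 117 mm over their backs; the gripper's body (75 mm by 190 mm) begins 51 mm behind the grasp point.
Start: joints at [1.311, 0.332, -0.065, 1.46, 0.022, 1.35, -0.088], TCP at [0.147, -0.608, 0.223] pointing down, gripper open.
Joint ranges: [-2.6, 2.6], [-0.5, 2.12], [-1.47, 1.34], [0.16, 2.42], [-1.27, 4.41], [0.06, 2.06], [-2.6, 2.6]. Speed limits (rad/s): [2.22, 2.22, 2.79, 2.79, 3.14, 3.14, 3.14].

### API

Orientations are given as a unit quaternion [x, y, z, w].
In Python, from bench import r, eyes, job gives the robot as it stands. The module is installed in compiled form; this text tells all that it offers.
- The arm moves only by the tool play_rows, never from a script. Its argument "motion" is a list of rows, each a list of 7 numbers: the shift along the tool's x, y, z as a fraction of full scale, then the turn, a rotation vector about the tool's x, y, z as a fraction of full scale, then the opening in per cent of the stroke, from 0 (shut) to 100 (fully open). A call has 1 to 5 rows; each row is the pose to reach, as a shift and turn from the pose commanded when the call began, along the tool's axes at that moment; what a row does not reach only later rows make up. Full scale, the value 1, is 0.2 m for a shift and 90 degrees for a turn. A row lasts 1/8 s, in which the tool goes at most 62.5 mm and 10.7 degrees, less where a joint would pass 70% of its speed; a pose out of reach is approached as far as the arm can. A call with a number of a shift or a turn outside -1 to 1 is refused whole. A call with a gripper value outside its range is refused whole. The fingers move at their own pace and stop on an object; "squeeze" is the grip in N (left out, the last holds). Time passes only in rows, so rows that repeat a pose let the fingers close. It gives the time, the measured TCP pose, the force and the opening at its end, in the units of the state.
- r.read_state(): the state, without advancing time (a new reading comes with each control period).
- eyes.camera(name): name is "scene" or "side" or "wrist"; returns a dict with "image" (480x640x3 uint8, red, green, blue), "mtx" (3x3 intrinsics, pixels), "R" (3x3) and "t" (3): a world point X has camera coordinates R X + t. Camera axes: x right, y down, z forward; pixel columns grow to the right and rows downward; lengths in m; the calibration is good to about 2 mm. The wrist camera is an equidistant fisheye: a pixel r from the principal point sees the ray r / f radians off the axis. A picture is of the moment at which its call begins. There is no depth.
- job.close_job(): hands the job in, once; it reports no verdict.
Trained networks look in a picture, given as the dict that the camera call returned (one of the last four; its "shot" number tells which), for a name from the list of things; names that differ only in an ending like _2 or _b are one class to them, and where a whole thing is asked for, a point or a joint stands for the part that bears it (a point fixed in the world has none). Each returns a list of dicts, best first, with "p" (0 to 1); they miss things now and then, are a little off and sometimes report something else, mostly with a low value. They report only what shows in the picture. A call takes as long as a camera call. They do not tell look-alikes from the thing itself.
- eyes.regions_of(picture, label): "region" (480x640 bool, what is visible of it) and "xy" ([column, row] in pixels, amid what is visible of it).
- eyes.landmark_of(picture, label): "xy" ([column, row] in pixels: a listed point, or the origin of a listed thing).
The state is a dict: "time": time; "joint_positions": joint angles; "joint_vel": joint speeds; "joint_torque": joint torques, N m; "ee_pos": TCP position; "eef_rot": TCP orientation; "ft_force": force on the tool from outside, world axes, zero at the start; "torque": the same for the moment, N m; "width": finger opening in m.
Only numpy, scipy, OpenCV 4.12 (cv2) and the standard library are available. Lean on these libraries where they do the work, as an engineer would, in place of code of your own. Each camera call takes 0.05 s, during which the arm holds its last target. There are 200 camera calls.

### The job

The specimen carriage under the microscope's objective is locked: feel for the one hidden notch of the round lock knob on the microscope's base, which lies somewhere clockwise (seen from above) of where the knob stands, and let the knob settle in it, so that the carriage comes free. Then draw the carriage all the way out to its stop and let go. The covered dish must ride along flat in the carriage's frame without the gripper pressing on it, and everything else stays where it is.

Things in the scene. Friction and masses are not known exactly. Their poses are not given: they have to be found in the camera images.
- knob_grip (a point): Lock knob: plain round fluted black knob, 54 mm across, 36 mm tall, vertical axis, on the near part of the microscope's white base. Point on its axis at grip height: 83 mm above the bench, 33 mm above the base, 15 mm below the knob's top. Its axes are the microscope's and do not turn with the knob: z up, x from knob to carriage side, the carriage draws out along -y. 60 mm round the axis is free for fingers.
- knob_top (a point): Centre of the knob's top, 15 mm above knob_grip. Feel: turns endlessly both ways, drag 0.1 N m. One unseen notch, 0.5 rad wide, its middle 0.6 to 2.2 rad clockwise of the start: entering, torque dips below zero (the knob pulls on by 0.1 to 0.2 N m); past the middle it climbs to 0.3 to 0.6, then falls to 0.1, locked again. Let go within 0.15 rad of the middle: it settles there and frees the carriage.
- scope: Stereo microscope, fixed; base 260 (x) x 440 (y) mm, 50 mm high, spanning -130..130 mm in x and -170..270 in y of this origin (bench level); head 112 mm across over (35, 150) mm, objective from 175 mm, head from 240 mm above the bench, column behind it. Axes as knob_grip; the knob's axis is at (-85, -50) mm.
- handle_grip (a point): Upright round black post on the carriage, 22 mm across, 40 mm tall, at grip height: 81 mm above the bench, 17 mm below the post's top, 23 mm above the plate. Axes as knob_grip. It stands 140 mm to -y of stage_centre; with the carriage in, the head is 150 mm to +y of it, so a gripper long along its closing line should close across the slide (along x).
- stage_centre (a point): Centre of the carriage's square frame in which the dish lies, on the plate's upper face (58 mm above the bench); moves with the carriage. The plate is 116 mm square, aluminium, its raised rim 4 mm high, 98 mm square inside.
- carriage (a joint): How far the specimen carriage is drawn out, in m: 0 = fully in under the objective, 0.10 = at its outer stop. It slides level along the -y axis of knob_grip with about 2 N of friction. While locked it gives only 1.5 mm.
- dish: Covered round glass specimen dish, 92 mm across, 16 mm high, 90 g, lying loose in the carriage's frame; origin at the centre of its underside.
- spare_lens: Bystander: spare black lens, 52 mm across, 65 mm tall, standing on the microscope's base (50 mm above the bench); origin at the centre of its underside.
- slide_box: Bystander: grey slide box, 65 x 100 x 34 mm, on the bench on the robot's side of the microscope; origin at the centre of its underside.
- stain_bottle: Bystander: small amber bottle, 44 mm across, 90 mm tall, on the bench; origin at the centre of its underside.
- dish_stack: Bystander: stack of clear dishes, 94 mm across, 32 mm high, on the bench; origin at the centre of its underside.
- tool_cup: Bystander: steel cup of instruments, 60 mm across, 75 mm tall (130 mm with the instruments), on the bench; origin at the centre of its underside.
- magnifier: Bystander: flat hand lens, 64 mm across with an 80 mm handle, 12 mm high, on the bench; origin under the centre of the lens.
Not all that is in view belongs to the job. What is shaped like the dish but brown or orange is not meant.

How it is judged:
By the outcome, as a careful person would: the job done as asked, in the order asked, and still so for the second after the job is handed in, with the robot touching nothing.
It also fails if it takes over 72 s, if anything falls off the work surface, if the arm or the gripper's body presses on something with over 40 N, if the wrist force passes 120 N, or if a joint passes its speed limit or range.

## Working session

There is one attempt and no reset: what is moved stays moved. The work goes in short steps, Python scripts to look and compute and a tool call to move; the robot and the scene stay as the last step left them, time stands still between calls to the robot, and variables do not carry over. Pictures are saved under pics/ and viewed, about 8 in all and at most 12, crops included, and the job is handed in when it is done.

Besides the shell and the picture viewer there is one more tool, called after "Request:" as name(argument=value, ...), one argument or row to a line, values as JSON. play_rows: Moves the arm, as the interface text tells. Shift numbers are shares of 0.2 m and turn numbers shares of 90 degrees, none past 1 either way. Its arguments: {"type":"object","properties":{"motion":{"type":"array","items":{"type":"array","items":{"type":"number"}}},"squeeze":{"type":"number"}},"required":["motion"]}

```bash
mkdir -p pics; cat > h.py <<'E'
import numpy as np, cv2
from scipy.spatial.transform import Rotation as Ro
from bench import r, eyes, job
def ray(c,xy):
    M=np.array(c["mtx"]);R=np.array(c["R"]);t=np.array(c["t"])
    d=np.array([(xy[0]-M[0,2])/M[0,0],(xy[1]-M[1,2])/M[1,1],1.])
    return -R.T@t, R.T@d
def atz(c,xy,z):
    o,d=ray(c,xy); return o+d*(z-o[2])/d[2]
def proj(c,X):
    p=np.array(c["mtx"])@(np.array(c["R"])@X+np.array(c["t"])); return p[:2]/p[2]
def save(c,n): cv2.imwrite(n,c["image"][:,:,::-1])
E
python3 - <<'E'
from h import *
s=r.read_state(); print(s["time"],s["ee_pos"],s["eef_rot"],s["width"],s["ft_force"])
Z=dict(knob_grip=.083,knob_top=.098,scope=0,handle_grip=.081,stage_centre=.058,dish=.058,spare_lens=.05)
for n in("scene","side"):
    c=eyes.camera(n); save(c,f"pics/{n}.png")
    print(n,"cam at",ray(c,(0,0))[0])
    for k,z in Z.items():
        for d in eyes.landmark_of(c,k)[:2]: print(n,k,np.round(d["p"],2),np.round(d["xy"]),np.round(atz(c,d["xy"],z),3))
c=eyes.camera("wrist"); save(c,"pics/wrist.png"); 
E
```

```text
0.0 [ 0.14654342 -0.60718585  0.22175395] [ 9.92996271e-01  1.18143604e-01 -1.12560740e-04 -6.93999852e-04] 0.08674112764062855 [ 0.37711483 -0.17227619  0.07958333]
scene cam at [ 0.94575439 -0.3474708   0.94163323]
scene knob_grip 0.84 [266. 241.] [0.471 0.009 0.083]
scene knob_top 0.82 [263. 242.] [ 0.476 -0.002  0.098]
scene scope 0.81 [309. 282.] [0.574 0.025 0.   ]
scene handle_grip 0.72 [322. 268.] [0.607 0.035 0.081]
scene stage_centre 0.15 [320. 270.] [0.597 0.04  0.058]
scene dish 0.96 [342. 142.] [0.396 0.364 0.058]
scene dish 0.67 [371. 242.] [0.638 0.165 0.058]
scene spare_lens 0.73 [320. 212.] [0.493 0.162 0.05 ]
side cam at [ 0.30709072 -0.52895913  0.85997549]
side knob_grip 0.67 [291. 288.] [0.47  0.002 0.083]
side knob_top 0.63 [291. 286.] [ 0.469 -0.002  0.098]
side scope 0.82 [331. 286.] [0.573 0.032 0.   ]
side handle_grip 0.67 [349. 263.] [0.606 0.02  0.081]
side handle_grip 0.61 [331. 285.] [ 0.547 -0.019  0.081]
side stage_centre 0.34 [362. 405.] [ 0.505 -0.258  0.058]
side dish 0.96 [171. 259.] [0.26  0.19  0.058]
side dish 0.71 [263. 178.] [0.526 0.368 0.058]
side spare_lens 0.65 [279. 238.] [0.499 0.168 0.05 ]
```

View pics/scene.png

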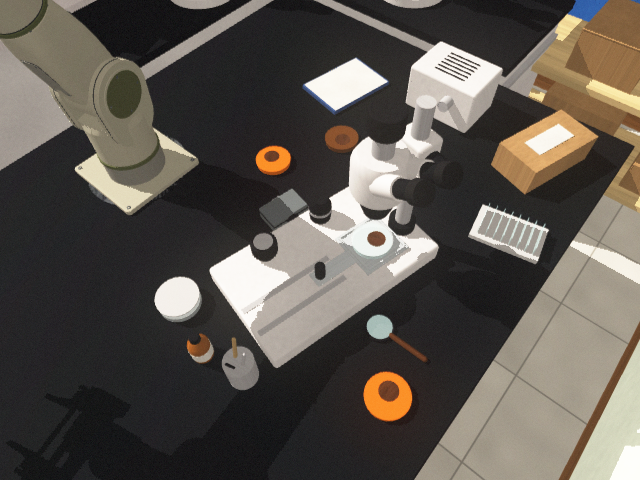

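View pics/side.png

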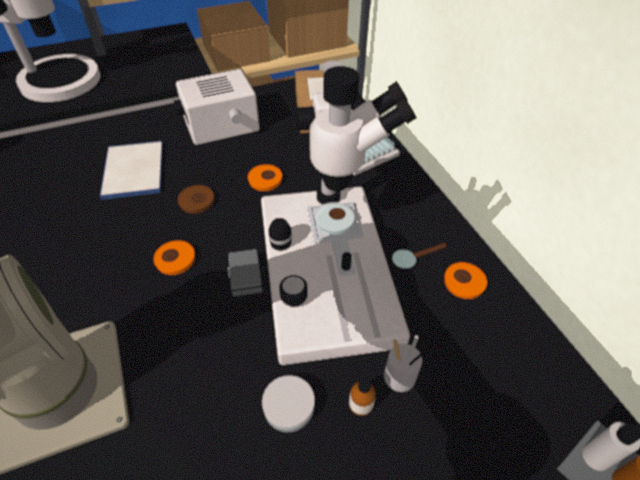

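The scene view shows the knob at (263,242), the handle post at (320,268) and the pale-lidded dish at (372,243). The side view has them at (292,287), (346,262) and (335,218). Next I'll fit the scope's pose to these points.

```bash
cat >> h.py <<'E'
L=dict(knob_top=(-.085,-.05,.098),knob_grip=(-.085,-.05,.083),handle_grip=(.035,.01,.081),dish=(.035,.15,.058))
def S(p,q): # scope->world
    p=np.asarray(p,float); c,s=np.cos(q[2]),np.sin(q[2])
    return np.array([q[0]+c*p[0]-s*p[1],q[1]+s*p[0]+c*p[1],p[2]])
E
python3 - <<'E'
from h import *
from scipy.optimize import least_squares
cs={n:eyes.camera(n) for n in("scene","side")}
obs=[]
ob={"scene":{"knob_top":(263,241),"handle_top":(320,265),"c1":(211,268),"c2":(437,243),"c4":(276,354)},
"side":{"knob_top":(292,283),"handle_top":(346,258),"c1":(279,355)}}
P=dict(knob_top=L["knob_top"],handle_top=(.035,.01,.098),c1=(-.13,-.17,.05),c2=(.13,.27,.05),c4=(.13,-.17,.05))
def f(q): return np.concatenate([proj(cs[n],S(P[k],q))-np.array(v) for n in ob for k,v in ob[n].items()])
o=least_squares(f,[.57,.03,-.2],loss="soft_l1"); q=o.x; print(q,np.round(f(q).reshape(-1,2),1))
for k in L: print(k,S(L[k],q).round(4))
im=[]
for n,c in cs.items():
    i=cv2.resize(c["image"][:,:,::-1],None,fx=2,fy=2)
    D=lambda p:tuple(int(round(v*2)) for v in proj(c,S(p,q)))
    b=[D((x,y,.05)) for x,y in((-.13,-.17),(.13,-.17),(.13,.27),(-.13,.27))]
    cv2.polylines(i,[np.array(b)],1,(0,0,255),1)
    for z in(.098,.05): cv2.polylines(i,[np.array([D((-.085+.027*np.cos(a),-.05+.027*np.sin(a),z)) for a in np.linspace(0,6.28,30)])],1,(0,255,0),1)
    for z in(.098,.058): cv2.polylines(i,[np.array([D((.035+.011*np.cos(a),.01+.011*np.sin(a),z)) for a in np.linspace(0,6.28,30)])],1,(255,0,0),1)
    m=np.mean(b,0).astype(int); im.append(i[m[1]-230:m[1]+230,m[0]-240:m[0]+160 if 0 else m[0]+160+0][:, :400])
cv2.imwrite("pics/ov.png",np.hstack(im))
E
```

```text
[ 0.56729377  0.02987327 -0.21739752] [[-0.3 -0.4]
 [-0.1 -0.9]
 [-3.9 -0. ]
 [ 2.9 -0.6]
 [-0.5  6.6]
 [ 1.   1.5]
 [-0.1 -4.2]
 [-0.3 -1.2]]
knob_top [ 0.4735 -0.0006  0.098 ]
knob_grip [ 0.4735 -0.0006  0.083 ]
handle_grip [0.6036 0.0321 0.081 ]
dish [0.6338 0.1688 0.058 ]
```

View pics/ov.png

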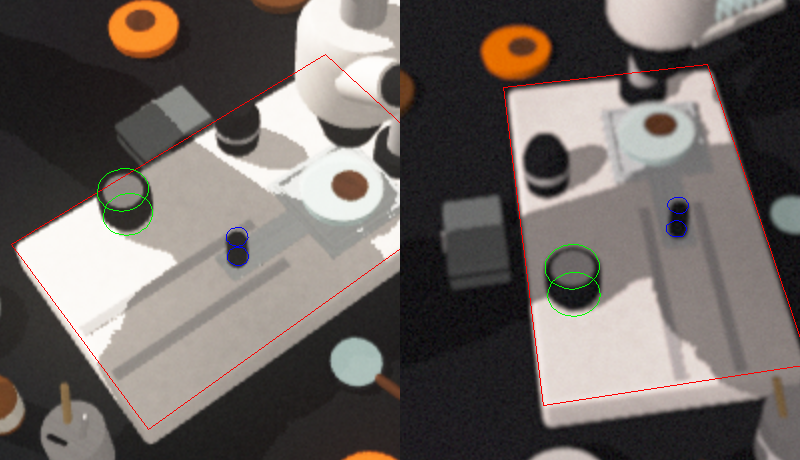

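The overlay matches the base, knob and post to a few mm: the knob axis is near (0.4735, 0) and the post near (0.604, 0.032), with yaw about -0.217. I'll start the approach.

Request:
play_rows(
  motion=[
    [0.19, -0.21, 0, 0, 0, 0, 100],
    [0.38, -0.43, 0, 0, 0, 0, 100],
    [0.57, -0.64, 0, 0, 0, 0, 100],
    [0.766, -0.855, 0, 0, 0, 0, 100],
  ],
)

```text
time: 1.45
ee_pos: [0.2562, -0.4038, 0.2228]
eef_rot: [0.993, 0.118, 0.0, 0.0]
ft_force: [1.2, -0.4, 0.8]
width: 0.0869
```

Request:
play_rows(
  motion=[
    [0.19, -0.21, 0, 0, 0, 0, 100],
    [0.38, -0.43, 0, 0, 0, 0, 100],
    [0.57, -0.64, 0, 0, 0, 0, 100],
    [0.766, -0.855, 0, 0, 0, 0, 100],
  ],
)

```text
time: 1.95
ee_pos: [0.3649, -0.2016, 0.2229]
eef_rot: [0.993, 0.118, 0.0, 0.001]
ft_force: [0.4, -0.8, -0.8]
width: 0.0871
```

Request:
play_rows(
  motion=[
    [0.19, -0.21, 0, 0, 0, 0, 100],
    [0.38, -0.43, 0, 0, 0, 0, 100],
    [0.57, -0.64, 0, 0, 0, 0, 100],
    [0.766, -0.855, 0, 0, 0, 0, 100],
    [0.766, -0.855, 0, 0, 0, 0, 100],
  ],
)

```text
time: 2.58
ee_pos: [0.4742, 0.0035, 0.2228]
eef_rot: [0.993, 0.122, 0.001, -0.001]
ft_force: [-0.3, -0.6, -0.2]
width: 0.087
```

```bash
python3 - <<'E'
from h import *
s=r.read_state(); print(s["time"],s["ee_pos"],s["eef_rot"],np.round(s["joint_positions"],3),s["torque"],s["ft_force"])
E
```

```text
2.575 [0.47416231 0.00350645 0.22283226] [ 9.92579595e-01  1.21591748e-01  6.14249280e-04 -9.04301323e-04] [ 0.668  0.045 -0.779  1.809  0.031  1.299 -1.446] [-0.01418476  0.04647072 -0.00815534] [-0.33588656 -0.60004568 -0.20293713]
```

Turning +z of the tool lowers j7, so I'll wind back counter-clockwise first. That leaves enough range for the search.

Request:
play_rows(
  motion=[
    [0, 0, 0, 0, 0, -0.115, 100],
    [0, 0, 0, 0, 0, -0.23, 100],
    [0, 0, 0, 0, 0, -0.345, 100],
    [0, 0, 0, 0, 0, -0.46, 100],
    [0, 0, 0, 0, 0, -0.575, 100],
  ],
)

```text
time: 3.2
ee_pos: [0.4728, -0.0019, 0.2226]
eef_rot: [0.841, 0.542, -0.0, 0.0]
ft_force: [-0.3, 0.6, -0.7]
width: 0.0869
```

Request:
play_rows(
  motion=[
    [0, 0, 0, 0, 0, -0.115, 100],
    [0, 0, 0, 0, 0, -0.23, 100],
    [0, 0, 0, 0, 0, -0.345, 100],
    [0, 0, 0, 0, 0, -0.46, 100],
    [0, 0, 0, 0, 0, -0.575, 100],
  ],
)

```text
time: 3.82
ee_pos: [0.4728, -0.0019, 0.2225]
eef_rot: [0.52, 0.854, -0.0, 0.0]
ft_force: [-1.0, -0.2, 0.1]
width: 0.0872
```

Request:
play_rows(
  motion=[
    [0, 0, 0, 0, 0, -0.115, 100],
    [0, 0, 0, 0, 0, -0.23, 100],
    [0, 0, 0, 0, 0, -0.345, 100],
    [0, 0, 0, 0, 0, -0.46, 100],
    [0, 0, 0, 0, 0, -0.517, 100],
  ],
)

```text
time: 4.45
ee_pos: [0.4728, -0.0019, 0.2226]
eef_rot: [0.141, 0.99, -0.0, 0.0]
ft_force: [-0.2, 0.4, 0.5]
width: 0.0867
```

```bash
cat >> h.py <<'E'
def fray(c,xy):
    M=np.array(c["mtx"]);R=np.array(c["R"]);t=np.array(c["t"])
    u=np.array([(xy[0]-M[0,2])/M[0,0],(xy[1]-M[1,2])/M[1,1]]);th=np.hypot(*u)
    d=np.r_[u/th*np.sin(th),np.cos(th)]
    return -R.T@t,R.T@d
def fatz(c,xy,z):
    o,d=fray(c,xy); return o+d*(z-o[2])/d[2]
def totool(s,d): return Ro.from_quat(s["eef_rot"]).inv().apply(d)/0.2
E
python3 - <<'E'
from h import *
s=r.read_state(); print(s["time"],s["ee_pos"],s["eef_rot"],np.round(s["joint_positions"],3),s["torque"])
c=eyes.camera("wrist"); save(c,"pics/w1.png"); print(ray(c,(1,1))[0])
for k,z in dict(knob_grip=.083,knob_top=.098,handle_grip=.081).items():
  for d in eyes.landmark_of(c,k)[:2]: print(k,round(d["p"],2),np.round(d["xy"]),fatz(c,d["xy"],z).round(4))
E
```

```text
4.45 [ 0.47284371 -0.00193649  0.22257075] [ 1.41012528e-01  9.90007759e-01 -3.17357376e-04  5.27148049e-05] [ 0.747  0.049 -0.849  1.809  0.039  1.3    1.176] [ 0.04845272 -0.16853984 -0.03053065]
[0.39611392 0.02068099 0.3848102 ]
knob_grip 0.72 [329. 222.] [0.4759 0.0011 0.083 ]
knob_top 0.56 [326. 225.] [ 0.4742 -0.0012  0.098 ]
handle_grip 0.63 [487. 193.] [0.4896 0.1435 0.081 ]
```

View pics/w1.png

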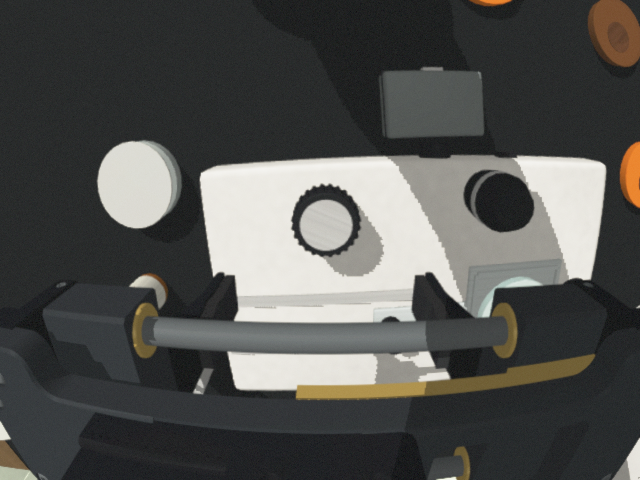

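The wrist view has the knob top at (327,224), which gives (0.474,-0.001) and agrees with the fit. I'll descend and grip.

Request:
play_rows(
  motion=[
    [-0.004, 0.006, 0.25, 0, 0, 0, 100],
    [-0.004, 0.006, 0.5, 0, 0, 0, 100],
    [-0.004, 0.006, 0.7, 0, 0, 0, 100],
    [-0.004, 0.006, 0.793, 0, 0, 0, 100],
    [-0.004, 0.006, 0.793, 0, 0, 0, 100],
  ],
)

```text
time: 5.28
ee_pos: [0.4738, -0.0001, 0.0636]
eef_rot: [0.143, 0.99, 0.0, -0.001]
ft_force: [0.3, -0.7, 0.3]
width: 0.0868
```

Request:
play_rows(
  motion=[
    [0, 0, 0, 0, 0, 0, 55],
    [0, 0, 0, 0, 0, 0, 40],
    [0, 0, 0, 0, 0, 0, 40],
    [0, 0, 0, 0, 0, 0, 40],
    [0, 0, 0, 0, 0, 0, 40],
  ],
  squeeze=30,
)

```text
time: 5.9
ee_pos: [0.4741, -0.0012, 0.0642]
eef_rot: [0.143, 0.99, -0.001, 0.0]
ft_force: [-2.1, -4.8, 5.4]
width: 0.0536
```

```bash
cat > st.py <<'E'
from h import *
s=r.read_state(); y=Ro.from_quat(s["eef_rot"]).as_matrix()[:,0]
print(round(s["time"],2),np.round(s["ee_pos"],4),"yaw",round(np.arctan2(y[1],y[0]),3),"j7",round(s["joint_positions"][6],3),"F",np.round(s["ft_force"],1),"T",np.round(s["torque"],3),"w",round(s["width"],4),"tq7",round(s["joint_torque"][6],3))
E
python3 st.py
```

```text
5.9 [ 0.4741 -0.0012  0.0642] yaw 2.855 j7 1.007 F [-2.1 -4.8  5.4] T [-1.045  0.5    0.058] w 0.0536 tq7 -0.065
```

The knob is gripped (width 53.6 mm). Now I'll turn it clockwise in small steps and read the torque.

Request:
play_rows(
  motion=[
    [0, 0, 0, 0, 0, 0.032, 40],
    [0, 0, 0, 0, 0, 0.064, 40],
    [0, 0, 0, 0, 0, 0.096, 40],
    [0, 0, 0, 0, 0, 0.128, 40],
    [0, 0, 0, 0, 0, 0.128, 40],
  ],
  squeeze=40,
)

```text
time: 6.52
ee_pos: [0.4741, -0.0013, 0.0642]
eef_rot: [0.242, 0.97, -0.001, 0.0]
ft_force: [-3.2, -4.9, 6.5]
width: 0.0531
```

```bash
python3 st.py
```

```text
6.53 [ 0.4741 -0.0013  0.0642] yaw 2.653 j7 0.814 F [-3.2 -4.9  6.5] T [-1.107  0.467 -0.059] w 0.0531 tq7 -0.392
```

Request:
play_rows(
  motion=[
    [0, 0, 0, 0, 0, 0.032, 40],
    [0, 0, 0, 0, 0, 0.064, 40],
    [0, 0, 0, 0, 0, 0.064, 40],
  ],
)

```text
time: 6.9
ee_pos: [0.474, -0.0014, 0.0642]
eef_rot: [0.291, 0.957, -0.001, 0.0]
ft_force: [-3.4, -5.3, 5.6]
width: 0.0532
```

```bash
python3 st.py; sleep 0.1; python3 st.py
```

```text
6.9 [ 0.474  -0.0014  0.0642] yaw 2.552 j7 0.718 F [-3.4 -5.3  5.6] T [-1.183  0.532 -0.057] w 0.0532 tq7 -0.296
6.9 [ 0.474  -0.0014  0.0642] yaw 2.552 j7 0.718 F [-3.4 -5.3  5.6] T [-1.183  0.532 -0.057] w 0.0532 tq7 -0.296
```

Request:
play_rows(
  motion=[
    [0, 0, 0, 0, 0, 0.025, 40],
    [0, 0, 0, 0, 0, 0.05, 40],
  ],
)

```text
time: 7.15
ee_pos: [0.474, -0.0014, 0.0642]
eef_rot: [0.328, 0.945, -0.001, 0.0]
ft_force: [-2.4, -6.3, 6.5]
width: 0.0534
```

```bash
python3 st.py
```

```text
7.15 [ 0.474  -0.0014  0.0642] yaw 2.473 j7 0.643 F [-2.4 -6.3  6.5] T [-1.183  0.544  0.113] w 0.0534 tq7 0.532
```

Request:
play_rows(
  motion=[
    [0, 0, 0, 0, 0, 0.025, 40],
    [0, 0, 0, 0, 0, 0.05, 40],
  ],
)

```text
time: 7.4
ee_pos: [0.474, -0.0014, 0.0642]
eef_rot: [0.365, 0.931, -0.001, 0.0]
ft_force: [-3.8, -5.5, 4.9]
width: 0.0532
```

```bash
python3 st.py
```

```text
7.4 [ 0.474  -0.0014  0.0642] yaw 2.395 j7 0.568 F [-3.8 -5.5  4.9] T [-1.376  0.588  0.181] w 0.0532 tq7 0.452
```

Request:
play_rows(
  motion=[
    [0, 0, 0, 0, 0, 0.025, 40],
    [0, 0, 0, 0, 0, 0.05, 40],
  ],
)

```text
time: 7.65
ee_pos: [0.474, -0.0014, 0.0642]
eef_rot: [0.401, 0.916, -0.001, 0.0]
ft_force: [-2.4, -6.4, 6.1]
width: 0.0533
```

```bash
python3 st.py
```

```text
7.65 [ 0.474  -0.0014  0.0642] yaw 2.316 j7 0.492 F [-2.4 -6.4  6.1] T [-1.213  0.612  0.096] w 0.0533 tq7 0.536
```

Request:
play_rows(
  motion=[
    [0, 0, 0, 0, 0, 0.025, 40],
    [0, 0, 0, 0, 0, 0.05, 40],
  ],
)

```text
time: 7.9
ee_pos: [0.474, -0.0014, 0.0642]
eef_rot: [0.437, 0.9, -0.001, 0.0]
ft_force: [-2.5, -5.0, 6.6]
width: 0.0532
```

```bash
python3 st.py
```

```text
7.9 [ 0.474  -0.0014  0.0642] yaw 2.238 j7 0.417 F [-2.5 -5.   6.6] T [-1.269  0.619  0.096] w 0.0532 tq7 0.542
```

Request:
play_rows(
  motion=[
    [0, 0, 0, 0, 0, 0.025, 40],
    [0, 0, 0, 0, 0, 0.05, 40],
  ],
)

```text
time: 8.15
ee_pos: [0.474, -0.0014, 0.0642]
eef_rot: [0.472, 0.882, -0.001, 0.0]
ft_force: [-3.6, -5.2, 6.0]
width: 0.0538
```

```bash
python3 st.py
```

```text
8.15 [ 0.474  -0.0014  0.0642] yaw 2.159 j7 0.342 F [-3.6 -5.2  6. ] T [-1.309  0.594  0.099] w 0.0538 tq7 0.497
```

While moving, Tz reads about +0.1, the plain drag. I'll keep going.

Request:
play_rows(
  motion=[
    [0, 0, 0, 0, 0, 0.025, 40],
    [0, 0, 0, 0, 0, 0.05, 40],
  ],
)

```text
time: 8.4
ee_pos: [0.4739, -0.0015, 0.0642]
eef_rot: [0.506, 0.863, -0.001, 0.0]
ft_force: [-3.6, -6.0, 5.5]
width: 0.0535
```

```bash
python3 st.py
```

```text
8.4 [ 0.4739 -0.0015  0.0642] yaw 2.08 j7 0.266 F [-3.6 -6.   5.5] T [-1.206  0.73   0.129] w 0.0535 tq7 0.509
```

Request:
play_rows(
  motion=[
    [0, 0, 0, 0, 0, 0.025, 40],
    [0, 0, 0, 0, 0, 0.05, 40],
  ],
)

```text
time: 8.65
ee_pos: [0.4739, -0.0015, 0.0642]
eef_rot: [0.54, 0.842, -0.001, 0.0]
ft_force: [-2.9, -5.6, 6.6]
width: 0.0529
```

```bash
python3 st.py
```

```text
8.65 [ 0.4739 -0.0015  0.0642] yaw 2.002 j7 0.191 F [-2.9 -5.6  6.6] T [-1.39   0.796  0.09 ] w 0.0529 tq7 0.502
```

Request:
play_rows(
  motion=[
    [0, 0, 0, 0, 0, 0.025, 40],
    [0, 0, 0, 0, 0, 0.05, 40],
  ],
)

```text
time: 8.9
ee_pos: [0.4739, -0.0015, 0.0642]
eef_rot: [0.572, 0.82, -0.001, 0.0]
ft_force: [-3.8, -5.0, 7.3]
width: 0.0529
```

```bash
python3 st.py
```

```text
8.9 [ 0.4739 -0.0015  0.0642] yaw 1.923 j7 0.115 F [-3.8 -5.   7.3] T [-1.34   0.889  0.084] w 0.0529 tq7 0.551
```

Request:
play_rows(
  motion=[
    [0, 0, 0, 0, 0, 0.025, 40],
    [0, 0, 0, 0, 0, 0.05, 40],
  ],
)

```text
time: 9.15
ee_pos: [0.4739, -0.0015, 0.0642]
eef_rot: [0.604, 0.797, -0.001, 0.0]
ft_force: [-3.2, -5.7, 7.7]
width: 0.0533
```

```bash
python3 st.py
```

```text
9.15 [ 0.4739 -0.0015  0.0642] yaw 1.845 j7 0.039 F [-3.2 -5.7  7.7] T [-1.324  0.799  0.049] w 0.0533 tq7 0.629
```

Request:
play_rows(
  motion=[
    [0, 0, 0, 0, 0, 0.025, 40],
    [0, 0, 0, 0, 0, 0.05, 40],
  ],
)

```text
time: 9.4
ee_pos: [0.4738, -0.0016, 0.0642]
eef_rot: [0.635, 0.773, -0.001, 0.0]
ft_force: [-3.8, -5.7, 8.0]
width: 0.0531
```

```bash
python3 st.py
```

```text
9.4 [ 0.4738 -0.0016  0.0642] yaw 1.766 j7 -0.037 F [-3.8 -5.7  8. ] T [-1.365  0.881 -0.031] w 0.0531 tq7 0.611
```

The torque is dipping, so this is the notch entrance.

Request:
play_rows(
  motion=[
    [0, 0, 0, 0, 0, 0.025, 40],
    [0, 0, 0, 0, 0, 0.05, 40],
  ],
)

```text
time: 9.65
ee_pos: [0.4738, -0.0015, 0.0642]
eef_rot: [0.665, 0.747, -0.001, 0.0]
ft_force: [-4.1, -5.7, 7.6]
width: 0.0534
```

```bash
python3 st.py
```

```text
9.65 [ 0.4738 -0.0015  0.0642] yaw 1.688 j7 -0.112 F [-4.1 -5.7  7.6] T [-1.301  0.922  0.347] w 0.0534 tq7 0.262
```

Request:
play_rows(
  motion=[
    [0, 0, 0, 0, 0, 0.02, 40],
    [0, 0, 0, 0, 0, 0.04, 40],
  ],
)

```text
time: 9.9
ee_pos: [0.4738, -0.0015, 0.0642]
eef_rot: [0.687, 0.726, -0.001, 0.0]
ft_force: [-3.8, -5.8, 7.1]
width: 0.0532
```

```bash
python3 st.py
```

```text
9.9 [ 0.4738 -0.0015  0.0642] yaw 1.626 j7 -0.173 F [-3.8 -5.8  7.1] T [-1.325  0.938  0.57 ] w 0.0532 tq7 -0.003
```

Request:
play_rows(
  motion=[
    [0, 0, 0, 0, 0, 0.016, 40],
    [0, 0, 0, 0, 0, 0.03, 40],
  ],
)

```text
time: 10.15
ee_pos: [0.4738, -0.0014, 0.0642]
eef_rot: [0.704, 0.71, -0.001, 0.001]
ft_force: [-3.9, -6.2, 6.9]
width: 0.0534
```

```bash
python3 st.py
```

```text
10.15 [ 0.4738 -0.0014  0.0642] yaw 1.58 j7 -0.217 F [-3.9 -6.2  6.9] T [-1.313  0.874  1.257] w 0.0534 tq7 -0.949
```

Request:
play_rows(
  motion=[
    [0, 0, 0, 0, 0, 0, 40],
  ],
)

```text
time: 10.28
ee_pos: [0.4738, -0.0014, 0.0642]
eef_rot: [0.704, 0.711, -0.001, 0.001]
ft_force: [-4.1, -7.7, 7.7]
width: 0.0534
```

```bash
python3 st.py
```

```text
10.28 [ 0.4738 -0.0014  0.0642] yaw 1.581 j7 -0.217 F [-4.1 -7.7  7.7] T [-1.361  0.849  1.027] w 0.0534 tq7 -1.206
```

Request:
play_rows(
  motion=[
    [0, 0, 0, 0, 0, -0.02, 40],
    [0, 0, 0, 0, 0, -0.04, 40],
  ],
)

```text
time: 10.52
ee_pos: [0.4738, -0.0015, 0.0642]
eef_rot: [0.681, 0.732, -0.001, 0.0]
ft_force: [-3.9, -5.8, 8.8]
width: 0.0532
```

```bash
python3 st.py
```

```text
10.53 [ 0.4738 -0.0015  0.0642] yaw 1.643 j7 -0.156 F [-3.9 -5.8  8.8] T [-1.333  0.947  0.065] w 0.0532 tq7 -0.522
```

The spring torque crosses zero at a yaw of about 1.73. I'll go back there, let go and rise.

Request:
play_rows(
  motion=[
    [0, 0, 0, 0, 0, -0.025, 40],
    [0, 0, 0, 0, 0, -0.05, 40],
    [0, 0, 0, 0, 0, -0.05, 40],
  ],
)

```text
time: 10.9
ee_pos: [0.4738, -0.0015, 0.0642]
eef_rot: [0.652, 0.758, -0.001, 0.0]
ft_force: [-3.9, -5.6, 7.7]
width: 0.0534
```

```bash
python3 st.py
```

```text
10.9 [ 0.4738 -0.0015  0.0642] yaw 1.721 j7 -0.08 F [-3.9 -5.6  7.7] T [-1.334  0.948  0.073] w 0.0534 tq7 0.274
```

Request:
play_rows(
  motion=[
    [0, 0, 0, 0, 0, 0, 55],
    [0, 0, 0, 0, 0, 0, 80],
    [0, 0, 0, 0, 0, 0, 100],
    [0, 0, 0, 0, 0, 0, 100],
    [0, 0, 0, 0, 0, 0, 100],
  ],
)

```text
time: 11.52
ee_pos: [0.4742, 0.0, 0.0639]
eef_rot: [0.652, 0.758, 0.0, -0.0]
ft_force: [0.1, 0.2, 0.5]
width: 0.0834
```

Request:
play_rows(
  motion=[
    [0, 0, -0.1, 0, 0, 0, 100],
    [0, 0, -0.25, 0, 0, 0, 100],
    [0, 0, -0.4, 0, 0, 0, 100],
    [0, 0, -0.4, 0, 0, 0, 100],
  ],
)

```text
time: 12.02
ee_pos: [0.4756, -0.0, 0.146]
eef_rot: [0.652, 0.758, 0.001, 0.002]
ft_force: [0.3, -0.1, -0.3]
width: 0.0872
```

```bash
python3 st.py; python3 - <<'E'
from h import *
print(s:=None or r.read_state()["eef_rot"])
c=eyes.camera("wrist"); save(c,"pics/w2.png")
for k,z in dict(knob_top=.098,handle_grip=.081,stage_centre=.058).items():
  for d in eyes.landmark_of(c,k)[:2]: print(k,round(d["p"],2),np.round(d["xy"]),fatz(c,d["xy"],z).round(4))
E
```

```text
12.03 [ 0.4756 -0.      0.146 ] yaw 1.721 j7 -0.006 F [ 0.3 -0.1 -0.3] T [-0.065 -0.17   0.045] w 0.0872 tq7 0.228
[0.65200836 0.75820915 0.00102706 0.00170773]
knob_top 0.67 [321. 259.] [ 0.4742 -0.0007  0.098 ]
handle_grip 0.79 [514. 233.] [0.6065 0.0308 0.081 ]
stage_centre 0.34 [391.  29.] [0.4983 0.1512 0.058 ]
```

View pics/w2.png

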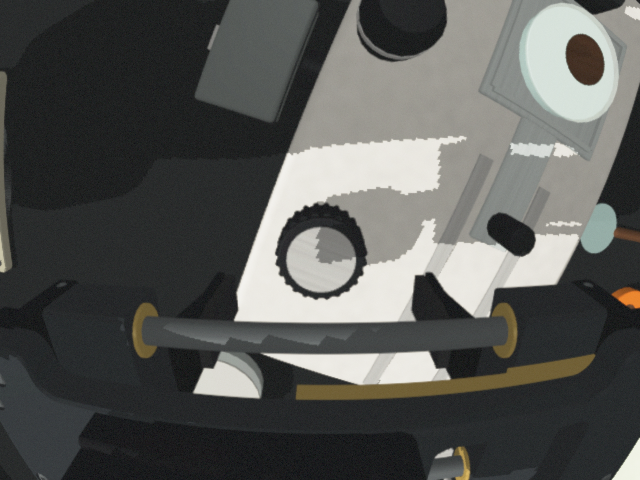

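The knob is released. The post is at (514,233), giving (0.6065,0.031), which agrees with the fit. I'll move over it and turn so the jaws close along the scope's x.

Request:
play_rows(
  motion=[
    [0.015, 0.17, 0, 0, 0, 0.06, 100],
    [0.03, 0.34, 0, 0, 0, 0.12, 100],
    [0.045, 0.5, 0, 0, 0, 0.18, 100],
    [0.059, 0.663, 0, 0, 0, 0.234, 100],
    [0.059, 0.663, 0, 0, 0, 0.234, 100],
  ],
)

```text
time: 12.85
ee_pos: [0.6041, 0.0324, 0.1422]
eef_rot: [0.78, 0.626, -0.0, -0.001]
ft_force: [-0.3, -0.7, 0.1]
width: 0.087
```

```bash
python3 st.py; python3 - <<'E'
from h import *
c=eyes.camera("wrist")
for d in eyes.landmark_of(c,"handle_grip")[:2]: print(round(d["p"],2),np.round(d["xy"]),fatz(c,d["xy"],.081).round(4))
for d in eyes.regions_of(c,"dish")[:2]: print("dish",round(d["p"],2),d["xy"],fatz(c,d["xy"],.074).round(4))
E
```

```text
12.85 [0.6041 0.0324 0.1422] yaw 1.354 j7 -0.524 F [-0.3 -0.7  0.1] T [ 0.004 -0.075  0.034] w 0.087 tq7 -0.995
0.59 [327. 256.] [0.6051 0.0287 0.081 ]
dish 0.78 [582.9, 259.0] [ 0.8032 -0.0229  0.074 ]
```

Request:
play_rows(
  motion=[
    [-0.005, 0, 0.12, 0, 0, 0, 100],
    [-0.005, 0, 0.25, 0, 0, 0, 100],
    [-0.005, 0, 0.35, 0, 0, 0, 100],
    [-0.005, 0, 0.394, 0, 0, 0, 100],
    [-0.005, 0, 0.394, 0, 0, 0, 100],
  ],
)

```text
time: 13.62
ee_pos: [0.6031, 0.0304, 0.065]
eef_rot: [0.78, 0.626, -0.0, -0.0]
ft_force: [0.5, 0.1, -0.1]
width: 0.0867
```

Request:
play_rows(
  motion=[
    [0, 0, 0, 0, 0, 0, 60],
    [0, 0, 0, 0, 0, 0, 20],
    [0, 0, 0, 0, 0, 0, 10],
    [0, 0, 0, 0, 0, 0, 10],
    [0, 0, 0, 0, 0, 0, 10],
  ],
  squeeze=12,
)

```text
time: 14.25
ee_pos: [0.6033, 0.0304, 0.0652]
eef_rot: [0.78, 0.626, 0.0, 0.0]
ft_force: [-0.2, -0.0, -0.2]
width: 0.045
```

Request:
play_rows(
  motion=[
    [0, 0, 0, 0, 0, 0, 10],
    [0, 0, 0, 0, 0, 0, 10],
  ],
)

```text
time: 14.5
ee_pos: [0.6033, 0.0304, 0.0651]
eef_rot: [0.78, 0.626, -0.0, 0.0]
ft_force: [0.1, -0.3, 0.4]
width: 0.025
```

```bash
python3 st.py
```

```text
14.5 [0.6033 0.0304 0.0651] yaw 1.354 j7 -0.56 F [ 0.1 -0.3  0.4] T [-0.021 -0.088  0.005] w 0.025 tq7 0.0
```

Now I'll let the fingers finish closing and try a gentle 4 mm pull.

Request:
play_rows(
  motion=[
    [0, 0, 0, 0, 0, 0, 10],
    [0, 0, 0, 0, 0, 0, 10],
    [0, 0, 0, 0, 0, 0, 10],
  ],
  squeeze=20,
)

```text
time: 14.88
ee_pos: [0.6045, 0.0301, 0.0652]
eef_rot: [0.78, 0.626, 0.001, 0.001]
ft_force: [5.7, -0.2, -4.9]
width: 0.0217
```

Request:
play_rows(
  motion=[
    [-0.01, 0, 0, 0, 0, 0, 10],
    [-0.02, 0, 0, 0, 0, 0, 10],
    [-0.02, 0, 0, 0, 0, 0, 10],
  ],
)

```text
time: 15.25
ee_pos: [0.6035, 0.0262, 0.0652]
eef_rot: [0.78, 0.626, 0.001, 0.001]
ft_force: [5.8, -0.4, -4.3]
width: 0.0214
```

```bash
python3 st.py
```

```text
15.25 [0.6035 0.0262 0.0652] yaw 1.353 j7 -0.553 F [ 5.8 -0.4 -4.3] T [-0.077 -1.29   0.027] w 0.0214 tq7 -0.014
```

It moves with little force. I'll draw it out smoothly, easing the 1 mm side offset.

Request:
play_rows(
  motion=[
    [-0.025, 0.004, 0, 0, 0, 0, 10],
    [-0.06, 0.006, 0, 0, 0, 0, 10],
    [-0.1, 0.006, 0, 0, 0, 0, 10],
    [-0.14, 0.006, 0, 0, 0, 0, 10],
    [-0.18, 0.006, 0, 0, 0, 0, 10],
  ],
)

```text
time: 15.88
ee_pos: [0.5952, -0.0093, 0.0651]
eef_rot: [0.78, 0.626, -0.0, -0.0]
ft_force: [-3.3, 2.4, 1.1]
width: 0.0215
```

```bash
python3 st.py; python3 - <<'E'
from h import *
c=eyes.camera("side"); d=eyes.landmark_of(c,"handle_grip")[:1]; print(d)
i=cv2.resize(c["image"][140:380,220:460,::-1],None,fx=2.2,fy=2.2); cv2.imwrite("pics/s2.png",i)
E
```

```text
15.88 [ 0.5952 -0.0093  0.0651] yaw 1.354 j7 -0.488 F [-3.3  2.4  1.1] T [0.602 0.585 0.02 ] w 0.0215 tq7 -0.274
[{'xy': [352.6, 276.0], 'p': 0.72}]
```

View pics/s2.png

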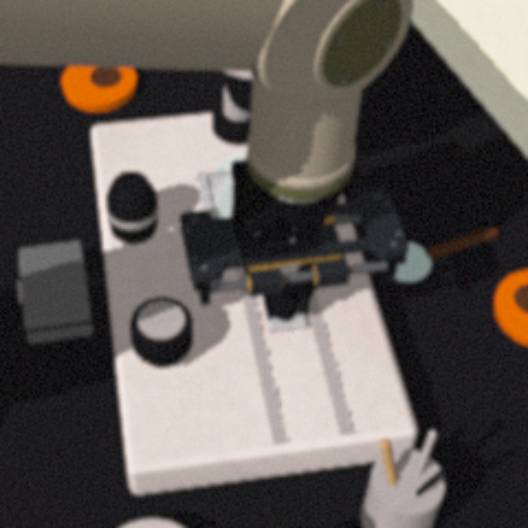

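The crop shows the carriage sliding out between its rails, with the post held at about (290,300) and the cup well clear. I'll continue to near the stop.

Request:
play_rows(
  motion=[
    [-0.045, -0.003, 0, 0, 0, 0, 10],
    [-0.09, -0.003, 0, 0, 0, 0, 10],
    [-0.135, -0.003, 0, 0, 0, 0, 10],
    [-0.18, -0.003, 0, 0, 0, 0, 10],
    [-0.215, -0.003, 0, 0, 0, 0, 10],
  ],
)

```text
time: 16.6
ee_pos: [0.5852, -0.0515, 0.0651]
eef_rot: [0.78, 0.626, -0.001, -0.0]
ft_force: [-5.1, 4.1, 4.6]
width: 0.0215
```

```bash
python3 st.py
```

```text
16.6 [ 0.5852 -0.0515  0.0651] yaw 1.353 j7 -0.41 F [-5.1  4.1  4.6] T [ 0.742  1.12  -0.011] w 0.0215 tq7 -0.206
```

Request:
play_rows(
  motion=[
    [-0.02, 0, 0, 0, 0, 0, 10],
    [-0.04, 0, 0, 0, 0, 0, 10],
    [-0.05, 0, 0, 0, 0, 0, 10],
  ],
)

```text
time: 16.98
ee_pos: [0.5829, -0.0612, 0.0651]
eef_rot: [0.78, 0.626, -0.001, -0.0]
ft_force: [-6.4, 3.1, 4.0]
width: 0.0212
```

```bash
python3 st.py
```

```text
16.98 [ 0.5829 -0.0612  0.0651] yaw 1.353 j7 -0.392 F [-6.4  3.1  4. ] T [0.772 1.225 0.044] w 0.0212 tq7 -0.054
```

Request:
play_rows(
  motion=[
    [-0.01, -0.003, 0, 0, 0, 0, 10],
    [-0.02, -0.003, 0, 0, 0, 0, 10],
    [-0.028, -0.003, 0, 0, 0, 0, 10],
  ],
)

```text
time: 17.35
ee_pos: [0.5817, -0.0662, 0.0651]
eef_rot: [0.78, 0.626, -0.0, -0.0]
ft_force: [-4.8, 4.6, 2.0]
width: 0.0214
```

Request:
play_rows(
  motion=[
    [-0.005, 0, 0, 0, 0, 0, 10],
    [-0.01, 0, 0, 0, 0, 0, 10],
  ],
)

```text
time: 17.6
ee_pos: [0.5815, -0.0673, 0.0651]
eef_rot: [0.779, 0.626, 0.0, -0.0]
ft_force: [-3.1, 6.8, 2.0]
width: 0.0212
```

```bash
python3 st.py
```

```text
17.6 [ 0.5815 -0.0673  0.0651] yaw 1.354 j7 -0.379 F [-3.1  6.8  2. ] T [1.422 0.69  0.031] w 0.0212 tq7 -0.045
```

Request:
play_rows(
  motion=[
    [-0.008, 0, 0, 0, 0, 0, 10],
    [-0.015, 0, 0, 0, 0, 0, 10],
    [-0.015, 0, 0, 0, 0, 0, 10],
  ],
)

```text
time: 17.98
ee_pos: [0.5814, -0.0674, 0.0651]
eef_rot: [0.779, 0.627, 0.002, -0.001]
ft_force: [-1.1, 12.1, -0.8]
width: 0.0218
```

```bash
python3 st.py
```

```text
17.98 [ 0.5814 -0.0674  0.0651] yaw 1.356 j7 -0.373 F [-1.1 12.1 -0.8] T [ 2.769  0.049 -0.075] w 0.0218 tq7 0.041
```

It's at the stop: travel stopped at 100 mm and the force rose to 12 N. I'll relax, open and rise.

Request:
play_rows(
  motion=[
    [0.01, 0, 0, 0, 0, 0, 10],
    [0.01, 0, 0, 0, 0, 0, 30],
    [0.01, 0, 0, 0, 0, 0, 60],
    [0.01, 0, 0, 0, 0, 0, 100],
    [0.01, 0, 0, 0, 0, 0, 100],
  ],
)

```text
time: 18.6
ee_pos: [0.5815, -0.0692, 0.0652]
eef_rot: [0.78, 0.626, 0.0, 0.0]
ft_force: [0.4, -0.3, 0.5]
width: 0.0486
```

Request:
play_rows(
  motion=[
    [0, 0, 0, 0, 0, 0, 100],
    [0, 0, -0.05, 0, 0, 0, 100],
    [0, 0, -0.2, 0, 0, 0, 100],
    [0, 0, -0.4, 0, 0, 0, 100],
    [0, 0, -0.6, 0, 0, 0, 100],
  ],
)

```text
time: 19.23
ee_pos: [0.5814, -0.0687, 0.1871]
eef_rot: [0.779, 0.626, 0.0, 0.0]
ft_force: [-0.1, 0.3, -0.2]
width: 0.0863
```

Request:
play_rows(
  motion=[
    [-0.2, 0, -0.1, 0, 0, 0, 100],
    [-0.45, 0, -0.2, 0, 0, 0, 100],
    [-0.7, 0, -0.2, 0, 0, 0, 100],
    [-0.95, 0, -0.2, 0, 0, 0, 100],
    [-0.95, 0, -0.2, 0, 0, 0, 100],
  ],
)

```text
time: 19.85
ee_pos: [0.5387, -0.2594, 0.2255]
eef_rot: [0.782, 0.624, -0.001, 0.001]
ft_force: [0.2, 0.7, -0.2]
width: 0.087
```

```bash
python3 st.py; python3 - <<'E'
from h import *
q=np.array([.5673,.0299,-.2174])
for n in("scene","side"):
    c=eyes.camera(n); save(c,f"pics/{n}_end.png")
    for k,z in dict(handle_grip=.081,dish=.058,knob_top=.098).items():
        for d in eyes.landmark_of(c,k)[:3]: print(n,k,round(d["p"],2),np.round(d["xy"]),atz(c,d["xy"],z).round(3))
print("expected out: handle",S((.035,-.09,.081),q).round(3),"dish",S((.035,.05,.058),q).round(3))
a,b=[cv2.imread(f"pics/{n}_end.png") for n in("scene","side")]
cv2.imwrite("pics/end.png",np.hstack([cv2.resize(a[150:400,150:450],(400,333)),cv2.resize(b[140:440,210:450],(400,500))[:333]]))
E
```

```text
19.85 [ 0.5387 -0.2594  0.2255] yaw 1.346 j7 0.034 F [ 0.2  0.7 -0.2] T [ 0.007 -0.116 -0.041] w 0.087 tq7 0.711
scene handle_grip 0.74 [278. 297.] [ 0.581 -0.071  0.081]
scene dish 0.9 [388. 395.] [ 0.862 -0.082  0.058]
scene dish 0.74 [267. 164.] [0.3   0.188 0.058]
scene dish 0.73 [334. 265.] [0.612 0.068 0.058]
scene knob_top 0.95 [263. 241.] [ 0.474 -0.001  0.098]
scene knob_top 0.45 [178. 302.] [ 0.446 -0.209  0.098]
side handle_grip 0.6 [361. 403.] [ 0.499 -0.262  0.081]
side handle_grip 0.59 [356. 301.] [ 0.579 -0.073  0.081]
side dish 0.7 [464. 281.] [ 0.819 -0.098  0.058]
side dish 0.68 [196. 204.] [0.348 0.339 0.058]
side dish 0.64 [340. 255.] [0.605 0.064 0.058]
side knob_top 0.64 [291. 286.] [ 0.468 -0.002  0.098]
expected out: handle [ 0.582 -0.066  0.081] dish [0.612 0.071 0.058]
```

View pics/end.png

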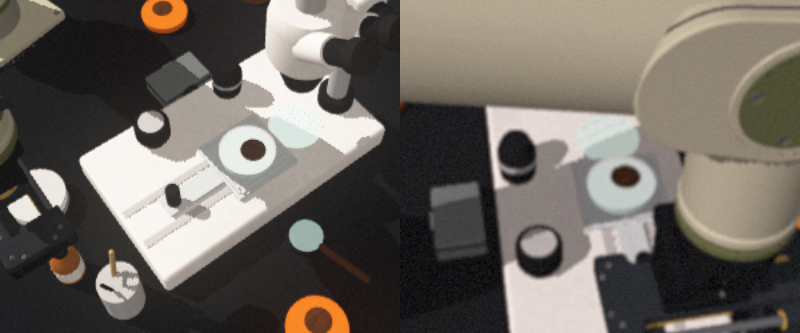

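The views show the carriage out, with the post at (172,195) in the left crop. The dish is centred flat in its frame at (247,150), and the bystanders are where they were.

```bash
python3 -c "
from h import *
job.close_job()"
```

```text
the job is handed in; nothing more can be done
```

The carriage is unlocked and drawn fully out to its stop, and the job is handed in at about 20 s of the 72 s allowed.

- **Lock knob:** I turned it clockwise until the torque dipped, then climbed. I went back to about the middle of the notch, about 1.13 rad clockwise of the start, and let go.
- **Carriage:** It pulled freely by its post and stopped at about 100 mm, where the force rose to 12 N. I then released it and moved the arm clear.
- **Last checks:** Both cameras put the post and the dish within about 1 cm of their expected drawn-out positions. The dish lies flat in its frame, and the bystanders I could see appear unmoved. I judged those by eye and did not measure them.
- **What disagreed:** Just past the notch's middle, the torque read up to about 1.26 N m, above the stated 0.3 to 0.6. I turned back at once and did not find out why. The wrist force stayed below about 14 N at every reading.

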